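Shut and lock the coffee canister

ROBOT

A 6-joint arm with a two-finger parallel gripper is mounted at the origin on the work surface. World frame = base frame: x ahead of the robot, y to its left, z up, the work surface at z = 0. Lengths are in m, angles in rad, forces in N, time in s.
With the tool pointing down it reaches from about 0.35 to 0.975 m from the base axis. Payload 4.9 kg.
Tool frame: the origin (TCP) lies at the very end of the fingers, on their centre line; the grasp point (between the pads) lies 19 mm behind it; x points along the fingers, y is the direction in which the jaws open and shut, and the axes are right-handed (so a half turn about x gives the same grasp; the last joint's range is limited). The gripper opens to 85 mm and grips with 20 to 120 N. Pads are 22 mm wide; open, the fingers measure 114 mm over their backs; the gripper's body (76 mm by 85 mm) begins 54 mm behind the grasp point. The pads swing forward as they close: fully open they stand 13 mm farther back than shut.
Start: joints at [-1.408, 0.053, 1.613, -0, 1.476, -0.119], TCP at [0.174, -0.6, 0.231] pointing down, gripper open.
Joint ranges: [-3.01, 3.01], [-1.01, 2.22], [0.06, 2.58], [-1.02, 4.17], [0.09, 2.62], [-3.14, 3.14]. Speed limits (rad/s): [2.57, 2.57, 3.14, 3.14, 3.14, 3.14].

INTERFACE

Orientations are given as a rotation vector (axis times angle).
In Python, from station import ctrl, get_image, calibration, finish_job, search_frame, cut_out, mark_of gives the robot as it stands. The module is installed in compiled form; this text tells all that it offers.
- The arm moves only by the tool arm_command, never from a script. Its argument "plan" is a list that holds one entry, the list of rows, each a list of 7 numbers: the shift along the tool's x, y, z in m, then the turn, a rotation vector about the tool's x, y, z in degrees, then the finger opening in m, from 0 to 0.0854. A call has 1 to 20 rows; each row shifts and turns the pose as measured when the row begins, along the tool's axes as they then stand; what a row does not reach is not made up. A row lasts 1/12 s, in which the tool goes at most 41.7 mm and 7.16 degrees, less where a joint would pass 70% of its speed; a pose out of reach is approached as far as the arm can. A call with a gripper value outside its range is refused whole. The fingers move at their own pace and stop on an object; "squeeze" is the grip in N (left out, the last holds). Time passes only in rows, so rows that do not move let the fingers close. It gives the time, the measured TCP pose, the force and the opening at its end, in the units of the state.
- ctrl.get_obs(): the state, without advancing time (a new reading comes with each control period).
- get_image(name): name is "side" or "top"; returns the picture (384x512x3 uint8, red, green, blue); there is no depth.
- calibration(name): a dict with "fx", "fy", "cx", "cy" (pixels), "k1" (the pictures are not rectified: a ray, as slopes to the right and down, at radius r is drawn at 1 + k1 r^2 times it, then the intrinsics apply), "cam_to_world" (4x4, takes a point from camera to world coordinates). Camera axes: x right, y down, z forward; pixel columns grow to the right and rows downward; lengths in m; the calibration is good to about 2 mm. A picture is of the moment at which its call begins. calibration takes no time and is no camera call.
- finish_job(): hands the job in, once; it reports no verdict.
Trained networks look in the newest picture that a camera, given by its name, has taken for a name from the list of things; names that differ only in an ending like _2 or _b are one class to them, and where a whole thing is asked for, a point or a joint stands for the part that bears it (a point fixed in the world has none). Each returns a list of dicts, best first, with "conf" (0 to 1); they miss things now and then, are a little off and sometimes report something else, mostly with a low value. They report only what shows in the picture. A call takes as long as a camera call.
- search_frame(camera, thing): "at" ([x, y, z] in m, in the coordinates of the camera as it stood for that picture, good to about 4 mm: the middle of the surface that is visible of it).
- cut_out(camera, thing): "mask" (384x512 bool, what is visible of it).
- mark_of(camera, thing): "at" ([x, y, z] in m, in the coordinates of the camera as it stood for that picture, good to about 4 mm: a listed point, or the origin of a listed thing).
The state is a dict: "t": time; "q": joint angles; "dq": joint speeds; "effort": joint torques, N m; "tool_pos": TCP position; "tool_rot": TCP orientation; "contact_force": force on the tool from outside, world axes, zero at the start; "wrist_torque": the same for the moment, N m; "opening": finger opening in m.
Only numpy, scipy, OpenCV 4.12 (cv2) and the standard library are available. Lean on these libraries where they do the work, as an engineer would, in place of code of your own. Each camera call takes 0.05 s, during which the arm holds its last target. There are 200 camera calls.

TASK

Shut the coffee canister: first swing its raised wooden lid gently all the way down, then turn the steel lock collar clockwise (seen from above) by its upright post until the collar's arm lies squarely over the black tongue that is the locked mark, not short of it and not past it. Do not press hard on the lid or slam it, do not disturb the cups, the milk jug or the tamper stand, and let go of everything at the end.

Things in the scene. Friction and masses are not known exactly. Their poses are not given: they have to be found in the camera images.
- canister: White ceramic canister fixed to the ledge, 110 mm across, 104 mm tall with its black rubber rim gasket. Origin: centre of its underside; z up. Its -x side is the front (lid's free end); its +x side carries the hinge bracket, 72 to 80 mm from the axis, up to z 112 mm. The black tongue points out at 230 deg (counter-clockwise from its +x, so front right), z 72 to 80 mm.
- lid: Dark wood lid: disc 104 mm across, 10 mm thick, with a front tab. Origin on the hinge line, 76 mm from the canister's axis on its +x side, z 104 mm; hinge axis is its y (+ opens). Axes parallel to the canister's when shut, top then at z 114. Starts raised 0.5 to 1.0 rad, stays where left (0.2 N m). Own frame: disc centre x -76, tab x -123 to -153, y +-16, z 0 to 10 mm.
- lid_tab (a point): Middle of the top face of the lid's front tab, 143 mm from the hinge line and 10 mm above the lid's underside: the place to push on. Has the lid's axes.
- collar (a joint): Angle of the steel lock collar (ring round the canister's neck) in rad, counter-clockwise positive from above; 0 = arm exactly over the black tongue (locked mark). Starts at 0.8 to 1.4; turn clockwise to 0. It can pass the mark (range -0.4 to 1.7, no stop or click at 0) and stays where it is left (about 0.15 N m of friction).
- post_top (a point): Centre of the top of the collar's upright round post: 14 mm across, z 96 to 144 mm, on a radial arm 95 mm from the canister's axis. Arm 14 mm wide, 61 to 105 mm from the axis, z 86 to 96 mm. Two hooks (one on the arm, one on the far side) reach z 121 mm, 54 to 65 mm from the axis. Pinch the post from above, a finger on either side along the arc.
- mark (a point): Top of the outer end of the fixed black tongue (locked mark), 122 mm from the canister's axis, z 80 mm; the tongue is 14 mm wide like the arm and passes 6 mm under it, its last 17 mm sticking out beyond the arm when locked.
- cup_a: White demitasse cup, 56 mm across, 55 mm tall, in the chrome six-slot rack; origin under its centre. Leave alone.
- cup_b: Second such cup in another slot of the rack. Leave alone.
- jug: Steel milk jug, 84 mm across, 100 mm tall, with a side handle reaching 70 mm from its axis (own -y); origin under its centre. Leave alone.
- tamper_stand: Black plastic tamper stand 100 x 100 mm with a tamper on it, 116 mm tall in all; origin under its centre. Leave alone.

How it is judged:
By the outcome, as a careful person would: the job done as asked, in the order asked, and still so for the second after the job is handed in, with the robot touching nothing.
It also fails if it takes over 51 s, if anything falls off the work surface, if the arm or the gripper's body presses on something with over 40 N, if the wrist force passes 120 N, or if a joint passes its speed limit or range.

## Working session

There is one attempt and no reset: what is moved stays moved. The work goes in short steps, Python scripts to look and compute and a tool call to move; the robot and the scene stay as the last step left them, time stands still between calls to the robot, and variables do not carry over. Pictures are saved under pics/ and viewed, about 8 in all and at most 12, crops included, and the job is handed in when it is done.

Besides the shell and the picture viewer there is one more tool, called as a command line: name --argument value ..., lists and objects as JSON in quotes. arm_command: Moves the arm, as the interface text tells. Its arguments: {"type":"object","properties":{"plan":{"type":"array","items":{"type":"array","items":{"type":"array","items":{"type":"number"}}}},"squeeze":{"type":"number"}},"required":["plan"]}

```bash
mkdir -p pics
cat > h.py <<'E'
import numpy as np, cv2
from scipy.spatial.transform import Rotation as R
from station import ctrl,get_image,calibration,finish_job,search_frame,cut_out,mark_of
def w(cam,p):
    T=np.array(calibration(cam)["cam_to_world"]); return T[:3,:3]@np.array(p)+T[:3,3]
def px(cam,P):
    c=calibration(cam);T=np.array(c["cam_to_world"]);p=T[:3,:3].T@(np.array(P)-T[:3,3])
    s=p[:2]/p[2];s=s*(1+c["k1"]*(s@s));return np.array([c["fx"]*s[0]+c["cx"],c["fy"]*s[1]+c["cy"]])
def ray(cam,uv):
    c=calibration(cam);T=np.array(c["cam_to_world"])
    d=(np.array(uv)-[c["cx"],c["cy"]])/[c["fx"],c["fy"]];s=d.copy()
    for _ in range(20): s=d/(1+c["k1"]*(s@s))
    return T[:3,3],T[:3,:3]@np.array([s[0],s[1],1])
def atz(cam,uv,z):
    o,d=ray(cam,uv);return o+d*(z-o[2])/d[2]
def marks(things,cams=("side","top")):
    for c in cams:
        for t in things:
            for m in mark_of(c,t)[:2]: print(c,t,w(c,m["at"]).round(4),round(m["conf"],2))
def pic(name,crop=None,scale=1):
    pass
def state():
    o=ctrl.get_obs();print(round(o["t"],2),np.round(o["tool_pos"],4),np.round(o["tool_rot"],3),np.round(o["contact_force"],1),round(o["opening"],4))
    print(R.from_rotvec(o["tool_rot"]).as_matrix().round(3).tolist())
E
python3 - <<'E'
from h import *
state()
a=get_image("side");b=get_image("top")
for n,i in(("side",a),("top",b)):
    cv2.imwrite(f"pics/{n}0.png",cv2.resize(i[:,:,::-1],(800,600),interpolation=cv2.INTER_CUBIC))
    T=np.array(calibration(n)["cam_to_world"]);print(n,T.round(3).tolist())
marks(["canister","lid","lid_tab","post_top","mark","cup_a","jug","tamper_stand"])
E
```

```text
0.0 [ 0.1737 -0.5997  0.23  ] [ 2.071  0.296 -2.071] [ 1.  -0.1 -0.6] 0.0852
[[-0.0, 0.278, -0.961], [0.002, -0.961, -0.278], [-1.0, -0.002, -0.0]]
side [[-0.983, -0.129, 0.133, 0.336], [-0.185, 0.698, -0.692, 0.909], [-0.003, -0.704, -0.71, 0.984], [0.0, 0.0, 0.0, 1.0]]
top [[0.012, -0.987, 0.161, 0.362], [-1.0, -0.008, 0.026, 0.016], [-0.025, -0.162, -0.987, 1.137], [0.0, 0.0, 0.0, 1.0]]
side canister [ 0.5659  0.0652 -0.0019] 0.87
side lid [0.6423 0.0512 0.1025] 0.8
side lid_tab [0.545  0.0735 0.2061] 0.9
side post_top [ 0.5847 -0.0325  0.146 ] 0.55
side mark [ 0.4701 -0.0066  0.0737] 0.97
side cup_a [0.5529 0.3848 0.004 ] 0.79
side cup_a [0.6348 0.4776 0.0057] 0.7
side jug [ 0.5377 -0.3561  0.0009] 0.62
side jug [0.551  0.3853 0.0043] 0.27
side tamper_stand [ 0.3731 -0.417  -0.0018] 0.74
top canister [0.5699 0.0647 0.003 ] 0.84
top canister [5.523e-01 3.896e-01 3.000e-04] 0.23
top lid [0.6466 0.0489 0.1042] 0.68
top post_top [ 0.5849 -0.0262  0.1448] 0.87
top mark [ 0.4768 -0.0028  0.0827] 0.95
top cup_a [0.5536 0.3886 0.0015] 0.97
top cup_a [0.6361 0.4799 0.0098] 0.83
top tamper_stand [ 0.3768 -0.415   0.0026] 0.62
```

View pics/side0.png

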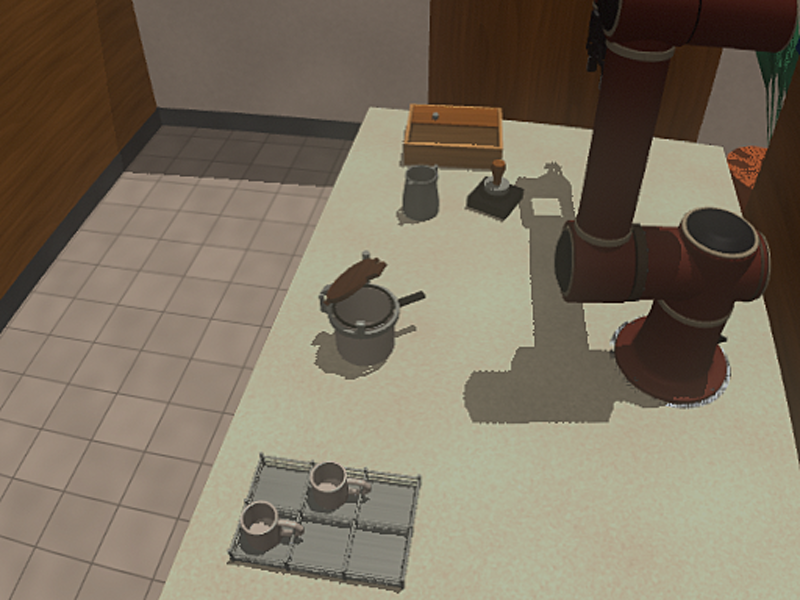

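View pics/top0.png

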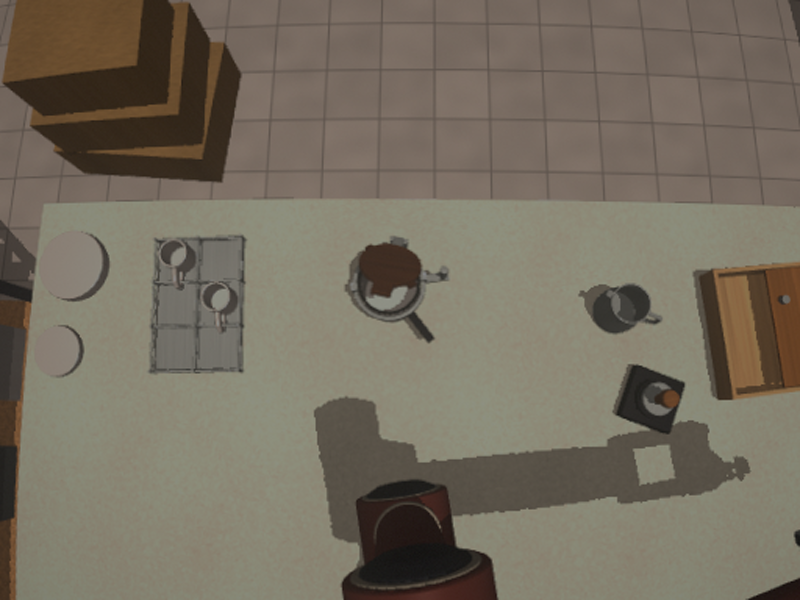

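The side view shows the canister at about (362,320) with its lid raised, and the tongue out to (425,295). In the top view the post is at about (443,272) and the tongue tip at (430,338). First I'll travel to a point above the lid tab with the fingers shut.

arm_command --plan '[[[-0.002, -0.027, -0.027, 0, 0, 0, 0], [-0.002, -0.027, -0.027, 0, 0, 0, 0], [-0.002, -0.027, -0.027, 0, 0, 0, 0], [-0.002, -0.027, -0.027, 0, 0, 0, 0], [-0.002, -0.027, -0.027, 0, 0, 0, 0], [-0.002, -0.027, -0.027, 0, 0, 0, 0], [-0.002, -0.027, -0.027, 0, 0, 0, 0], [-0.002, -0.027, -0.027, 0, 0, 0, 0], [-0.002, -0.027, -0.027, 0, 0, 0, 0], [-0.002, -0.027, -0.027, 0, 0, 0, 0], [-0.002, -0.027, -0.027, 0, 0, 0, 0], [-0.002, -0.027, -0.027, 0, 0, 0, 0], [-0.002, -0.027, -0.027, 0, 0, 0, 0], [-0.002, -0.027, -0.027, 0, 0, 0, 0]]]'

```text
t: 2.07
tool_pos: [0.4395, -0.1183, 0.2602]
tool_rot: [2.083, 0.273, -2.072]
contact_force: [-0.6, -0.3, 0.3]
opening: -0.0003
```

```bash
cat >> h.py <<'E'
def to(P,yaw=None):
    """tool-frame shift to world point P; turn about tool x (deg) so tool y points at yaw(deg)"""
    o=ctrl.get_obs();M=R.from_rotvec(o["tool_rot"]).as_matrix()
    print("shift",(M.T@(np.array(P)-o["tool_pos"])).round(4),"yaw now",np.degrees(np.arctan2(M[1,1],M[0,1])).round(1),
      "" if yaw is None else "turn x %.1f"%((-(yaw-np.degrees(np.arctan2(M[1,1],M[0,1])))+180)%360-180))
E
python3 - <<'E'
from h import *
state();print(ctrl.get_obs()["q"].round(2));to([0.54,0.072,0.25],10)
E
```

```text
2.07 [ 0.4395 -0.1183  0.2602] [ 2.083  0.273 -2.072] [-0.6 -0.3  0.3] -0.0003
[[0.006, 0.263, -0.965], [-0.004, -0.965, -0.263], [-1.0, 0.005, -0.005]]
[-0.43 -0.39  1.96 -0.    1.57  0.88]
shift [ 0.0101 -0.1572 -0.1469] yaw now -74.8 turn x -84.8
```

arm_command --plan '[[[0, -0.026, -0.0245, 0, 0, 0, 0], [0, -0.026, -0.0245, 0, 0, 0, 0], [0, -0.026, -0.0245, 0, 0, 0, 0], [0, -0.026, -0.0245, 0, 0, 0, 0], [0, -0.026, -0.0245, 0, 0, 0, 0], [0, -0.026, -0.0245, 0, 0, 0, 0], [0, 0, 0, 0, 0, 0, 0]]]'

```text
t: 2.65
tool_pos: [0.5455, 0.0878, 0.263]
tool_rot: [2.086, 0.28, -2.059]
contact_force: [-1.0, 0.1, 0.2]
opening: -0.0002
```

Run:
```python
from h import *
state();to([0.542,0.072,0.215],10)
i=get_image("side");marks(["canister","lid","lid_tab","post_top","mark"],("side",))
u=px("side",[0.565,0.06,0.15]).astype(int);print(u)
c=i[max(u[1]-75,0):u[1]+75,u[0]-100:u[0]+100,::-1]
cv2.imwrite("pics/side1.png",cv2.resize(c,(800,600),interpolation=cv2.INTER_CUBIC))
```

```text
2.65 [0.5455 0.0878 0.263 ] [ 2.086  0.28  -2.059] [-1.   0.1  0.2] -0.0002
[[0.014, 0.271, -0.963], [-0.004, -0.963, -0.271], [-1.0, 0.007, -0.012]]
shift [0.048  0.014  0.0082] yaw now -74.3 turn x -84.3
side canister [ 0.5686  0.0655 -0.0021] 0.6
side lid [0.6461 0.0538 0.102 ] 0.75
side lid_tab [0.5437 0.0753 0.2093] 0.65
side post_top [ 0.585  -0.0322  0.1448] 0.77
side mark [ 0.4737 -0.0073  0.0741] 0.82
[233 180]
```

View pics/side1.png

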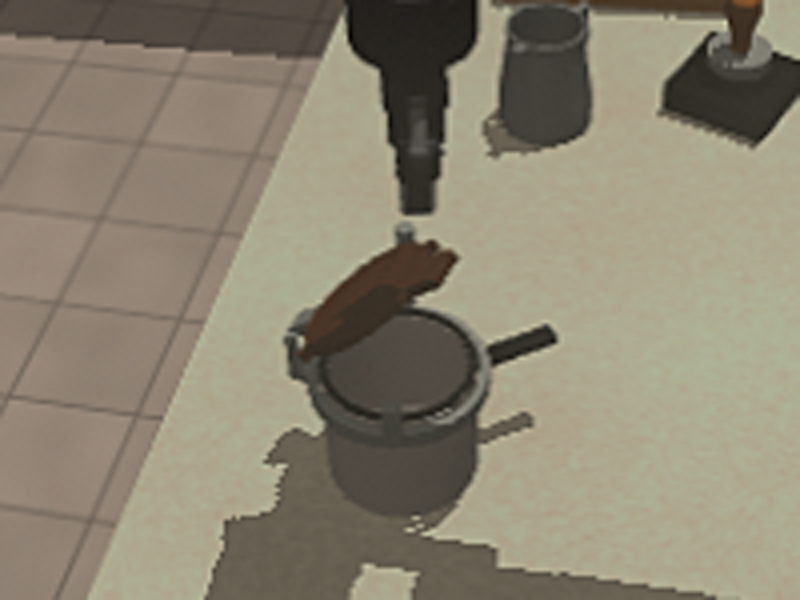

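The fingertips, at (417,212) in the crop, are just above the tab at (440,260). Next I'll lower to contact and follow the tab's arc.

arm_command --plan '[[[0.015, 0.004, 0.001, 0, 0, 0, 0], [0.015, 0.005, 0.002, 0, 0, 0, 0], [0.012, 0.004, 0.002, 0, 0, 0, 0], [0.003, 0.001, 0, 0, 0, 0, 0], [0.002, 0, 0, 0, 0, 0, 0], [0.002, 0, 0, 0, 0, 0, 0]]]'

```text
t: 3.45
tool_pos: [0.5429, 0.0602, 0.2152]
tool_rot: [2.099, 0.26, -2.062]
contact_force: [0.6, 0.8, 0.4]
opening: 0.0001
```

Run:
```python
from h import *
state();to([0.545,0.072,0.212],10)
```

```text
3.45 [0.5429 0.0602 0.2152] [ 2.099  0.26  -2.062] [0.6 0.8 0.4] 0.0001
[[0.019, 0.254, -0.967], [-0.007, -0.967, -0.254], [-1.0, 0.011, -0.016]]
shift [ 0.0031 -0.0109 -0.005 ] yaw now -75.3 turn x -85.3
```

arm_command --plan '[[[0.001, -0.006, -0.002, 0, 0, 0, 0], [0.001, -0.005, -0.002, 0, 0, 0, 0], [0.002, 0, 0, 0, 0, 0, 0], [0.002, 0, 0, 0, 0, 0, 0], [0.002, 0, 0, 0, 0, 0, 0]]]'

```text
t: 3.87
tool_pos: [0.5455, 0.0736, 0.209]
tool_rot: [2.103, 0.26, -2.057]
contact_force: [0.4, 0.1, -0.1]
opening: -0.0003
```

Run:
```python
from h import *
state();to([0.545,0.072,0.205],10)
```

```text
3.87 [0.5455 0.0736 0.209 ] [ 2.103  0.26  -2.057] [ 0.4  0.1 -0.1] -0.0003
[[0.023, 0.254, -0.967], [-0.006, -0.967, -0.255], [-1.0, 0.012, -0.02]]
shift [0.004  0.0013 0.001 ] yaw now -75.3 turn x -85.3
```

arm_command --plan '[[[0.002, 0, 0, 0, -0.6, -0.3, 0], [0.002, -0.0005, 0.001, 0, -0.6, -0.3, 0], [0.002, -0.0008, 0.0015, 0, 0, 0, 0], [0.002, -0.0008, 0.0015, 0, 0, 0, 0], [0.002, -0.0008, 0.0015, 0, 0, 0, 0], [0.002, -0.0008, 0.0015, 0, 0, 0, 0]]]'

```text
t: 4.37
tool_pos: [0.5382, 0.0757, 0.1968]
tool_rot: [2.082, 0.269, -2.085]
contact_force: [-1.0, -0.3, 1.2]
opening: 0.0002
```

Run:
```python
from h import *
state();i=get_image("side");marks(["lid_tab","lid"],("side",))
H=np.array([.645,.051]);f=np.array([-.978,.208]);d=ctrl.get_obs()["tool_pos"][:2]-H;print("r,lat",d@f,d@[.208,.978])
c=i[105:255,133:333,::-1]
cv2.imwrite("pics/side2.png",cv2.resize(c,(800,600),interpolation=cv2.INTER_CUBIC))
```

```text
4.37 [0.5382 0.0757 0.1968] [ 2.082  0.269 -2.085] [-1.  -0.3  1.2] 0.0002
[[-0.001, 0.255, -0.967], [-0.001, -0.967, -0.255], [-1.0, 0.001, 0.001]]
side lid_tab [0.535  0.0748 0.1986] 0.78
side lid [0.6469 0.0517 0.1035] 0.64
side lid [ 0.5825 -0.0313  0.1462] 0.59
r,lat 0.10983884731663895 0.0019015491585302746
```

View pics/side2.png

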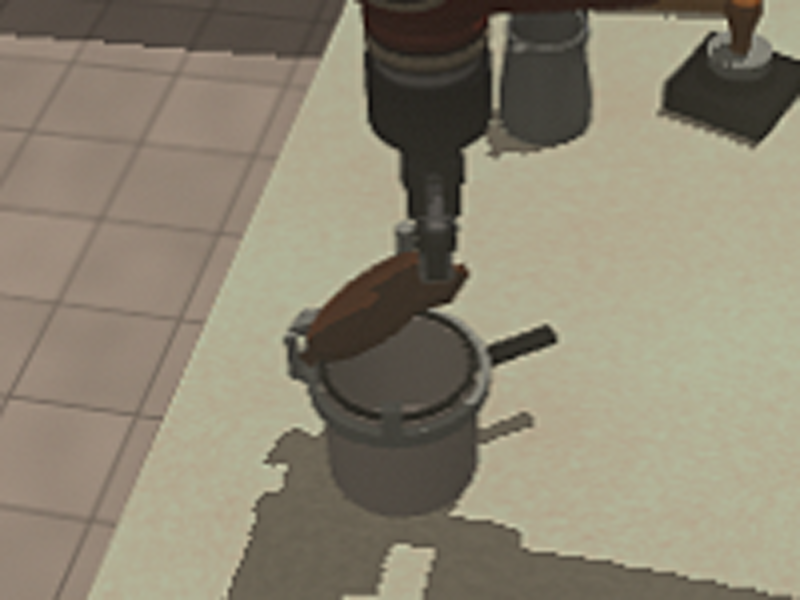

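The fingertip at (436,278) is on the tab and the lid is coming down, with a contact force of about 1 N. I'll keep following the arc.

arm_command --plan '[[[0.0021, -0.0007, 0.0013, 0, 0, 0, 0], [0.0021, -0.0007, 0.0013, 0, 0, 0, 0], [0.0021, -0.0007, 0.0013, 0, 0, 0, 0], [0.0021, -0.0007, 0.0013, 0, 0, 0, 0], [0.0021, -0.0007, 0.0013, 0, 0, 0, 0], [0.0021, -0.0006, 0.0012, 0, 0, 0, 0], [0.0021, -0.0006, 0.0012, 0, 0, 0, 0], [0.0021, -0.0006, 0.0012, 0, 0, 0, 0], [0.0022, -0.0006, 0.001, 0, 0, 0, 0], [0.0022, -0.0006, 0.001, 0, 0, 0, 0], [0.0022, -0.0006, 0.001, 0, 0, 0, 0], [0.0022, -0.0005, 0.001, 0, 0, 0, 0], [0.0022, -0.0005, 0.001, 0, 0, 0, 0], [0.0022, -0.0005, 0.001, 0, 0, 0, 0], [0.0022, -0.0005, 0.001, 0, 0, 0, 0]]]'

```text
t: 5.77
tool_pos: [0.5176, 0.0803, 0.1617]
tool_rot: [2.084, 0.268, -2.083]
contact_force: [0.6, 0.5, -0.8]
opening: -0.0002
```

```bash
cat >> h.py <<'E'
def rl():
    H=np.array([.645,.051]);f=np.array([-.978,.208]);d=ctrl.get_obs()["tool_pos"][:2]-H;print("r,lat",d@f,d@[.208,.978])
E
python3 - <<'E'
from h import *
state();get_image("side");marks(["lid_tab"],("side",));rl()
E
```

```text
5.77 [0.5176 0.0803 0.1617] [ 2.084  0.268 -2.083] [ 0.6  0.5 -0.8] -0.0002
[[0.0, 0.255, -0.967], [-0.001, -0.967, -0.255], [-1.0, 0.002, -0.0]]
side lid_tab [0.5171 0.0806 0.163 ] 0.71
r,lat 0.131064166217258 0.0020837146716108958
```

arm_command --plan '[[[0.0023, -0.0004, 0.0009, 0, 0, 0, 0], [0.0023, -0.0004, 0.0009, 0, 0, 0, 0], [0.0023, -0.0004, 0.0009, 0, 0, 0, 0], [0.0023, -0.0004, 0.0009, 0, 0, 0, 0], [0.0023, -0.0004, 0.0008, 0, 0, 0, 0], [0.0023, -0.0004, 0.0008, 0, 0, 0, 0], [0.0023, -0.0004, 0.0007, 0, 0, 0, 0], [0.0023, -0.0004, 0.0007, 0, 0, 0, 0], [0.0023, -0.0003, 0.0006, 0, 0, 0, 0], [0.0023, -0.0003, 0.0006, 0, 0, 0, 0], [0.0023, -0.0003, 0.0005, 0, 0, 0, 0], [0.0022, -0.0002, 0.0005, 0, 0, 0, 0], [0.002, -0.0002, 0.0004, 0, 0, 0, 0], [0.002, -0.0002, 0.0004, 0, 0, 0, 0]]]'

```text
t: 7.03
tool_pos: [0.5061, 0.0827, 0.1272]
tool_rot: [2.084, 0.269, -2.083]
contact_force: [0.7, 0.4, 1.1]
opening: 0.0
```

arm_command --plan '[[[0.0015, -0.0001, 0.0002, 0, 0, 0, 0], [0.0015, -0.0001, 0.0002, 0, 0, 0, 0], [0.0015, 0, 0, 0, 0, 0, 0], [0.0015, 0, 0, 0, 0, 0, 0]]]'

```text
t: 7.37
tool_pos: [0.5053, 0.0828, 0.1203]
tool_rot: [2.083, 0.269, -2.084]
contact_force: [0.5, -0.3, 0.3]
opening: 0.0
```

arm_command --plan '[[[0.001, 0, 0, 0, 0, 0, 0], [0.001, 0, 0, 0, 0, 0, 0], [0.001, 0, 0, 0, 0, 0, 0], [0.001, 0, 0, 0, 0, 0, 0]]]'

```text
t: 7.7
tool_pos: [0.5051, 0.0829, 0.1156]
tool_rot: [2.082, 0.269, -2.085]
contact_force: [-0.8, -0.6, 0.5]
opening: -0.0001
```

arm_command --plan '[[[0.0005, 0, 0, 0, 0, 0, 0], [0.0005, 0, 0, 0, 0, 0, 0]]]'

```text
t: 7.87
tool_pos: [0.505, 0.0828, 0.1144]
tool_rot: [2.082, 0.269, -2.085]
contact_force: [-2.1, 0.0, 0.0]
opening: 0.0002
```

arm_command --plan '[[[0.0005, 0, 0, 0, 0, 0, 0], [0.0005, 0, 0, 0, 0, 0, 0]]]'

```text
t: 8.03
tool_pos: [0.5051, 0.0829, 0.114]
tool_rot: [2.082, 0.269, -2.085]
contact_force: [-3.5, 0.0, 5.6]
opening: 0.0003
```

The force rose to 5.6 N with z at 0.114, which is the height of the shut lid top. I'll lift off and measure the collar.

arm_command --plan '[[[-0.006, 0, 0, 0, 0, 0, 0], [-0.015, 0, 0, 0, 0, 0, 0], [-0.025, 0, 0, 0, 0, 0, 0.04], [-0.025, 0, 0, 0, 0, 0, 0.04], [-0.02, 0, 0, 0, 0, 0, 0.04], [0, 0, 0, -7, 0, 0, 0.04], [0, 0, 0, -7, 0, 0, 0.04], [0, 0, 0, -7, 0, 0, 0.04], [0, 0, 0, -7, 0, 0, 0.04], [0, 0, 0, -7, 0, 0, 0.04], [0, 0, 0, -7, 0, 0, 0.04], [0, 0, 0, -7, 0, 0, 0.04], [0, 0, 0, -7, 0, 0, 0.04], [0, 0, 0, -7, 0, 0, 0.04], [0, 0, 0, -7, 0, 0, 0.04], [0, 0, 0, -7, 0, 0, 0.04], [0, 0, 0, -6, 0, 0, 0.04]]]'

```text
t: 9.45
tool_pos: [0.5073, 0.0827, 0.216]
tool_rot: [1.082, 1.278, -1.074]
contact_force: [-0.9, 0.4, 0.3]
opening: 0.0396
```

Run:
```python
from h import *
state();print(ctrl.get_obs()["q"].round(2))
a=get_image("side");b=get_image("top")
marks(["canister","lid","lid_tab","post_top","mark"])
c=np.vstack([cv2.resize(i[int(u[1])-37:int(u[1])+38,int(u[0])-75:int(u[0])+75,::-1],(600,300),interpolation=cv2.INTER_CUBIC) for i,u in((a,px("side",[.545,.03,.1])),(b,px("top",[.545,.03,.1])))])
cv2.imwrite("pics/both3.png",c);print(px("side",[.545,.03,.1]),px("top",[.545,.03,.1]))
to([.585,-.03,.16],10)
```

```text
9.45 [0.5073 0.0827 0.216 ] [ 1.082  1.278 -1.074] [-0.9  0.4  0.3] 0.0396
[[0.009, 0.985, 0.174], [-0.001, 0.174, -0.985], [-1.0, 0.009, 0.003]]
[ 0.02 -0.21  1.89 -0.    1.46 -0.16]
side canister [ 0.5678  0.0646 -0.0017] 0.79
side canister [ 0.4697 -0.0075  0.0754] 0.21
side lid [0.643  0.0519 0.1043] 0.62
side lid_tab [0.5054 0.083  0.1171] 0.9
side post_top [0.5527 0.3876 0.0046] 0.42
side mark [ 0.4725 -0.0059  0.0784] 0.89
top canister [0.5719 0.0638 0.0009] 0.66
top lid_tab [0.5047 0.0803 0.1149] 0.62
top post_top [ 0.5847 -0.0286  0.1429] 0.72
[243.85648241 187.33560817] [262.24874553 190.43738338]
shift [0.0565 0.0573 0.124 ] yaw now 9.7 turn x -0.3
```

View pics/both3.png

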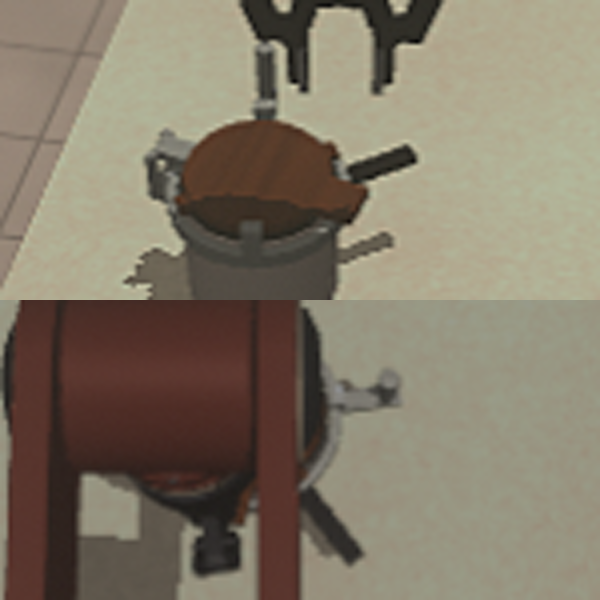

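Both crops show the lid flat and shut, with the post at (265,45) in the side crop and (390,383) in the top crop. Now I'll go above the post.

arm_command --plan '[[[0, 0.0095, 0.0207, 0, 0, 0, 0.04], [0, 0.0095, 0.0207, 0, 0, 0, 0.04], [0, 0.0095, 0.0207, 0, 0, 0, 0.04], [0, 0.0095, 0.0207, 0, 0, 0, 0.04], [0.01, 0.0075, 0.0167, 0, 0, 0, 0.04], [0.015, 0.003, 0.006, 0, 0, 0, 0.04], [0, 0, 0, 0, 0, 0, 0.04], [0, 0, 0, 0, 0, 0, 0.04]]]'

```text
t: 10.72
tool_pos: [0.5765, -0.0169, 0.1918]
tool_rot: [1.088, 1.274, -1.077]
contact_force: [0.0, -0.5, 0.9]
opening: 0.0397
```

Run:
```python
from h import *
state();a=get_image("side");get_image("top")
marks(["post_top"]);to([.585,-.029,.108],9.7)
u=px("side",[.585,-.03,.15]).astype(int)
cv2.imwrite("pics/side4.png",cv2.resize(a[u[1]-45:u[1]+45,u[0]-60:u[0]+60,::-1],(480,360),interpolation=cv2.INTER_CUBIC))
```

```text
10.72 [ 0.5765 -0.0169  0.1918] [ 1.088  1.274 -1.077] [ 0.  -0.5  0.9] 0.0397
[[0.011, 0.986, 0.168], [-0.001, 0.168, -0.986], [-1.0, 0.011, 0.003]]
side post_top [ 0.585  -0.0307  0.1436] 0.89
top post_top [ 0.5825 -0.0271  0.1434] 0.63
shift [0.0847 0.0052 0.0139] yaw now 9.7 turn x 0.0
```

View pics/side4.png

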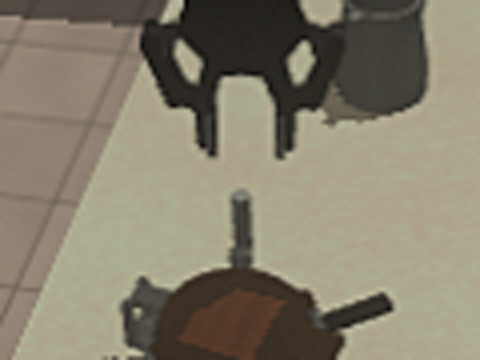

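arm_command --plan '[[[0, 0.003, 0.007, 0, 0, -0.3, 0.04], [0, 0.002, 0.006, 0, 0, -0.3, 0.04], [0.012, 0, 0.001, 0, 0, 0, 0.04], [0.012, 0, 0, 0, 0, 0, 0.04], [0.012, 0, 0, 0, 0, 0, 0.04], [0.012, 0, 0, 0, 0, 0, 0.04], [0.012, 0, 0, 0, 0, 0, 0.04], [0.012, 0, 0, 0, 0, 0, 0.04], [0.008, 0, 0, 0, 0, 0, 0.04], [0.003, 0, 0, 0, 0, 0, 0.04], [0, 0, 0, 0, 0, 0, 0.04]]]'

```text
t: 11.83
tool_pos: [0.5829, -0.0286, 0.1]
tool_rot: [1.079, 1.284, -1.083]
contact_force: [0.5, 0.5, -1.0]
opening: 0.0401
```

Run:
```python
from h import *
state();to([.5845,-.0295,.107],9.7)
```

```text
11.83 [ 0.5829 -0.0286  0.1   ] [ 1.079  1.284 -1.083] [ 0.5  0.5 -1. ] 0.0401
[[-0.0, 0.985, 0.172], [-0.003, 0.172, -0.985], [-1.0, -0.001, 0.003]]
shift [-0.007   0.0014  0.0012] yaw now 9.9 turn x 0.2
```

arm_command --plan '[[[-0.004, 0.0012, 0.001, 0, 0, 0, 0.04], [-0.003, 0, 0, 0, 0, 0, 0.03], [0, 0, 0, 0, 0, 0, 0.02], [0, 0, 0, 0, 0, 0, 0.01], [0, 0, 0, 0, 0, 0, 0.008], [0, 0, 0, 0, 0, 0, 0.008], [0, 0, 0, 0, 0, 0, 0.008]]]' --squeeze 30

```text
t: 12.42
tool_pos: [0.5851, -0.0295, 0.1085]
tool_rot: [1.079, 1.283, -1.082]
contact_force: [0.9, 0.1, -2.1]
opening: 0.0133
```

Run:
```python
from h import *
state()
# per-row screw in tool frame for clockwise 4 deg about canister axis
o=ctrl.get_obs();M=R.from_rotvec(o["tool_rot"]).as_matrix();c=np.array([.569,.0648]);p=o["tool_pos"]
d=p[:2]-c;print("radius",np.hypot(*d),"ang",np.degrees(np.arctan2(d[1],d[0]))%360)
for a in(4,):
    t=np.radians(-a);q=c+np.array([[np.cos(t),-np.sin(t)],[np.sin(t),np.cos(t)]])@d
    print(a,(M.T@np.r_[q-p[:2],0]).round(4))
```

```text
12.42 [ 0.5851 -0.0295  0.1085] [ 1.079  1.283 -1.082] [ 0.9  0.1 -2.1] 0.0133
[[0.002, 0.985, 0.172], [-0.003, 0.172, -0.985], [-1.0, 0.001, 0.003]]
radius 0.09561791192193836 ang 279.6903189251704
4 [-0.     -0.0067 -0.0003]
```

The fingers stopped at 13.3 mm on the 14 mm post, so it's gripped. I'll test with a few rows of the screw motion.

arm_command --plan '[[[0, -0.0034, -0.0001, 2, 0, 0, 0.008], [0, -0.0067, -0.0002, 4, 0, 0, 0.008], [0, -0.0067, -0.0002, 4, 0, 0, 0.008], [0, -0.0067, -0.0002, 4, 0, 0, 0.008]]]'

```text
t: 12.75
tool_pos: [0.5617, -0.0303, 0.1085]
tool_rot: [1.267, 1.167, -1.267]
contact_force: [0.1, 1.7, -1.6]
opening: 0.0131
```

```bash
cat >> h.py <<'E'
def col():
    state();o=ctrl.get_obs();M=R.from_rotvec(o["tool_rot"]).as_matrix();d=o["tool_pos"][:2]-[.569,.0648]
    print("radius",np.hypot(*d).round(4),"ang",(np.degrees(np.arctan2(d[1],d[0]))%360).round(2),"toolyaw+270",(np.degrees(np.arctan2(M[1,1],M[0,1]))+270).round(2), "radial dir in tool",(M.T@np.r_[d/np.hypot(*d),0]).round(3))
E
python3 -c "
from h import *
col()"
```

```text
12.75 [ 0.5617 -0.0303  0.1085] [ 1.267  1.167 -1.267] [ 0.1  1.7 -1.6] 0.0131
[[0.002, 0.997, -0.08], [-0.002, -0.08, -0.997], [-1.0, 0.002, 0.002]]
radius 0.0954 ang 265.64 toolyaw+270 265.43 radial dir in tool [0.002 0.004 1.   ]
```

arm_command --plan '[[[0, -0.0067, -0.0002, 4, 0, 0, 0.008], [0, -0.0067, -0.0002, 4, 0, 0, 0.008], [0, -0.0067, -0.0002, 4, 0, 0, 0.008], [0, -0.0067, -0.0002, 4, 0, 0, 0.008], [0, -0.0067, -0.0002, 4, 0, 0, 0.008], [0, -0.0067, -0.0002, 4, 0, 0, 0.008], [0, -0.0067, -0.0002, 4, 0, 0, 0.008], [0, -0.0067, -0.0002, 4, 0, 0, 0.008], [0, -0.005, -0.0002, 3, 0, 0, 0.008], [0, -0.0034, -0.0002, 2, 0, 0, 0.008], [0, 0, 0, 0, 0, 0, 0.008]]]'

```text
t: 13.67
tool_pos: [0.5017, -0.003, 0.1084]
tool_rot: [1.743, 0.75, -1.739]
contact_force: [1.4, 1.1, -2.5]
opening: 0.0132
```

```bash
python3 -c "
from h import *
col()
a=get_image('side');b=get_image('top');marks(['mark','post_top','canister'])
L=[]
for n,i in(('side',a),('top',b)):
    u=px(n,[.51,.01,.1]).astype(int);print(u);L.append(cv2.resize(i[u[1]-37:u[1]+38,u[0]-50:u[0]+50,::-1],(400,300),interpolation=cv2.INTER_CUBIC))
cv2.imwrite('pics/both5.png',np.hstack(L))
"
```

```text
13.67 [ 0.5017 -0.003   0.1084] [ 1.743  0.75  -1.739] [ 1.4  1.1 -2.5] 0.0132
[[0.002, 0.727, -0.687], [0.0, -0.687, -0.727], [-1.0, 0.001, -0.001]]
radius 0.0955 ang 225.25 toolyaw+270 226.63 radial dir in tool [-0.001 -0.024  1.   ]
side mark [ 0.4723 -0.0039  0.0771] 0.94
side post_top [ 0.5022 -0.0052  0.1438] 0.67
side canister [ 5.702e-01  6.420e-02 -1.000e-04] 0.82
top mark [ 0.4755 -0.0032  0.08  ] 0.76
top canister [ 0.5703  0.0664 -0.001 ] 0.81
[257 184]
[269 203]
```

View pics/both5.png

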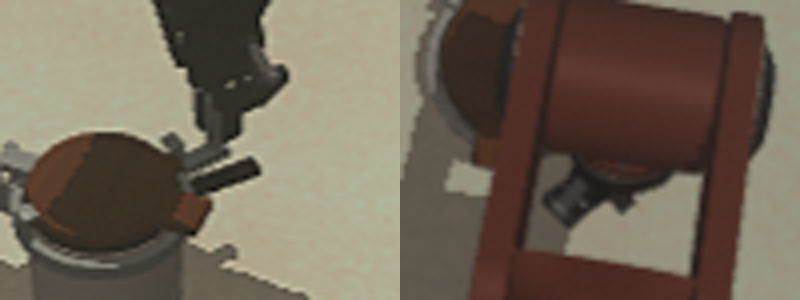

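In the side crop the arm at (210,155) is still short of the tongue at (225,177). To get the tongue's direction precisely, I'll fit its box model to the clear first pictures.

```bash
cat > tong.py <<'E'
from h import *
from scipy.optimize import differential_evolution
def box(c,a,r0,r1,z0,z1,hw=.007):
    u=np.array([np.cos(a),np.sin(a)]);v=np.array([-u[1],u[0]])
    return [np.r_[c+r*u+s*hw*v,z] for r in(r0,r1) for s in(-1,1) for z in(z0,z1)]
def hull(cam,pts,S,o):
    p=(np.array([px(cam,P) for P in pts])+.5-o)*S
    return cv2.convexHull(p.astype(np.float32)).astype(np.int32)
if __name__=="__main__":
  S=8
  for cam,thr in(("side",62),("top",58)):
    im=cv2.imread(f"pics/{cam}0.png");g=cv2.resize(im,(512*4,384*4),interpolation=cv2.INTER_CUBIC).max(2)
    u=px(cam,[.489,.006,.08]).astype(int);o=u-30
    g=cv2.resize(g[o[1]*4:o[1]*4+240,o[0]*4:o[0]*4+240],(480,480))
    m=(g<thr).astype(np.uint8)
    # keep the region near the outer tongue only
    roi=np.zeros_like(m);cv2.fillConvexPoly(roi,hull(cam,box(np.array([.569,.065]),np.radians(217),.080,.14,.06,.09,.022),S,o),1)
    m&=roi;print(cam,m.sum())
    def cost(x):
        h=np.zeros_like(m);cv2.fillConvexPoly(h,hull(cam,box(np.array([.569+x[1],.0648+x[2]]),np.radians(x[0]),.06,.122,.072,.080),S,o),1);h&=roi
        return -(h&m).sum()/max((h|m).sum(),1)
    for b in([(212,222),(-.003,.003),(-.003,.003)],[(212,222),(-1e-6,1e-6),(-1e-6,1e-6)]):
        r=differential_evolution(cost,b,seed=1,maxiter=40,popsize=12);print(cam,r.x.round(4),r.fun)
    vis=cv2.cvtColor(g,cv2.COLOR_GRAY2BGR);cv2.drawContours(vis,cv2.findContours(m,0,1)[0],-1,(0,0,255),1)
    cv2.imwrite(f"pics/t_{cam}.png",vis)
a=cv2.imread("pics/t_side.png");b=cv2.imread("pics/t_top.png")
if a is not None: cv2.imwrite("pics/t6.png",cv2.resize(np.hstack([a,b]),(800,400)))
E
python3 tong.py
```

```text
side 4001tong.py:21: RuntimeWarning: overflow encountered in scalar negative
  return -(h&m).sum()/max((h|m).sum(),1)
Traceback (most recent call last):
  File "tong.py", line 23, in <module>
    r=differential_evolution(cost,b,seed=1,maxiter=40,popsize=12);print(cam,r.x.round(4),r.fun)
  File "tong.py", line 20, in cost
    h=np.zeros_like(m);cv2.fillConvexPoly(h,hull(cam,box(np.array([.569+x[1],.0648+x[2]]),np.radians(x[0]),.06,.122,.072,.080),S,o),1);h&=roi
                                            ~~~~^^^^^^^^^^^^^^^^^^^^^^^^^^^^^^^^^^^^^^^^^^^^^^^^^^^^^^^^^^^^^^^^^^^^^^^^^^^^^^^^^^^
  File "tong.py", line 7, in hull
    p=(np.array([px(cam,P) for P in pts])+.5-o)*S
                 ~~^^^^^^^
  File "h.py", line 7, in px
    c=calibration(cam);T=np.array(c["cam_to_world"]);p=T[:3,:3].T@(np.array(P)-T[:3,3])
ValueError: time passes only in moves, steps and waits
```

```bash
sed -i 's/^def w(cam/import functools\ncalibration=functools.lru_cache(None)(calibration)\ndef w(cam/' h.py
sed -i 's/return -(h&m).sum()/return -float((h\&m).sum())/' tong.py; python3 tong.py; python3 -c "
from h import *
col()"
```

```text
side 4001
side [2.176434e+02 2.800000e-03 2.900000e-03] -0.7323685656713684
side [217.2499   0.       0.    ] -0.6753378378378379
top 3784
top [2.166656e+02 3.000000e-03 2.900000e-03] -0.7507936507936508
top [216.5916   0.       0.    ] -0.6809429548317437
14.07 [ 0.5021 -0.0034  0.1084] [ 1.742  0.75  -1.74 ] [-2.7  1.7 -1.4] 0.013
[[0.001, 0.727, -0.686], [0.0, -0.686, -0.727], [-1.0, 0.001, -0.001]]
radius 0.0955 ang 225.55 toolyaw+270 226.66 radial dir in tool [-0.001 -0.019  1.   ]
```

View pics/t6.png

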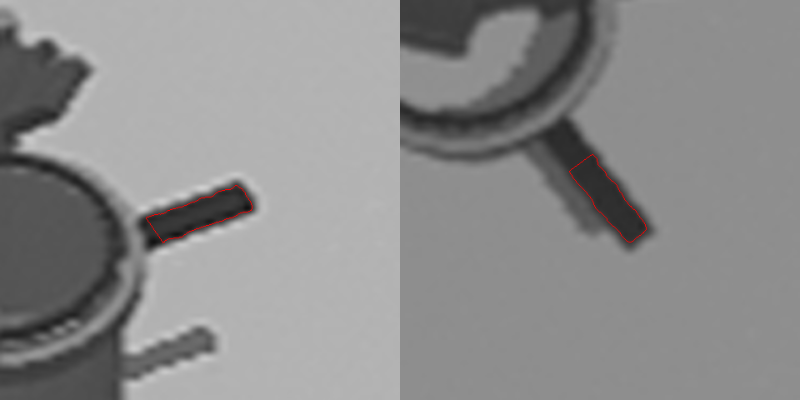

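The tongue masks sit cleanly on the tongue and put it at about 217°. I'll turn the remaining 8°.

arm_command --plan '[[[0, -0.005, -0.0002, 3, 0, 0, 0.008], [0, -0.005, -0.0002, 3, 0, 0, 0.008], [0, -0.0035, -0.0002, 2, 0, 0, 0.008], [0, -0.0005, 0, 1, 0, 0, 0.008], [0, 0, 0, 0, 0, 0, 0.008]]]'

```text
t: 14.48
tool_pos: [0.4932, 0.0061, 0.1084]
tool_rot: [1.846, 0.622, -1.845]
contact_force: [-1.2, 1.1, -1.4]
opening: 0.0133
```

```bash
python3 -c "
from h import *
col()"
```

```text
14.48 [0.4932 0.0061 0.1084] [ 1.846  0.622 -1.845] [-1.2  1.1 -1.4] 0.0133
[[0.001, 0.607, -0.795], [-0.002, -0.795, -0.607], [-1.0, 0.002, 0.0]]
radius 0.0959 ang 217.73 toolyaw+270 217.36 radial dir in tool [0.    0.006 1.   ]
```

arm_command --plan '[[[0, 0, 0, 0, 0, 0, 0.02], [0, 0, 0, 0, 0, 0, 0.04], [0, 0, 0, 0, 0, 0, 0.04], [0, 0, 0, 0, 0, 0, 0.04], [-0.015, 0, 0, 0, 0, 0, 0.04], [-0.025, 0, 0, 0, 0, 0, 0.04], [-0.03, 0, 0, 0, 0, 0, 0.04], [-0.03, 0, 0, 0, 0, 0, 0.04], [-0.01, 0.0155, 0.0335, 0, 0, 0, 0.04], [0, 0.0155, 0.0335, 0, 0, 0, 0.04], [0, 0.0155, 0.0335, 0, 0, 0, 0.04], [0, 0.0155, 0.0335, 0, 0, 0, 0.04], [0, 0.0155, 0.0335, 0, 0, 0, 0.04], [0, 0.0155, 0.0335, 0, 0, 0, 0.04], [0, 0.0155, 0.0335, 0, 0, 0, 0.04], [0, 0.0155, 0.0335, 0, 0, 0, 0.04], [0, 0.0155, 0.0335, 0, 0, 0, 0.04], [0, 0, 0, 0, 0, 0, 0.04]]]'

```text
t: 15.98
tool_pos: [0.3388, -0.3049, 0.2349]
tool_rot: [1.848, 0.601, -1.815]
contact_force: [-0.2, 0.2, -0.8]
opening: 0.0402
```

```bash
python3 -c "
from h import *
state()
a=get_image('side');b=get_image('top');marks(['mark','post_top','canister','lid_tab','jug','cup_a','tamper_stand'])
L=[]
for n,i in(('side',a),('top',b)):
    cv2.imwrite(f'pics/{n}_full7.png',i[:,:,::-1])
    u=px(n,[.51,.01,.1]).astype(int);print(u);L.append(cv2.resize(i[u[1]-30:u[1]+30,u[0]-20:u[0]+20,::-1],(400,600),interpolation=cv2.INTER_CUBIC))
cv2.imwrite('pics/both7.png',np.hstack(L))
"
```

```text
15.98 [ 0.3388 -0.3049  0.2349] [ 1.848  0.601 -1.815] [-0.2  0.2 -0.8] 0.0402
[[0.025, 0.613, -0.789], [-0.02, -0.789, -0.614], [-0.999, 0.032, -0.007]]
side mark [ 0.4713 -0.0034  0.074 ] 0.93
side post_top [0.4962 0.0055 0.1454] 0.91
side lid_tab [0.5058 0.084  0.1167] 0.62
side jug [ 5.354e-01 -3.564e-01 -3.000e-04] 0.84
side jug [0.6343 0.4776 0.0037] 0.37
side cup_a [0.5499 0.3882 0.0038] 0.94
side cup_a [0.634  0.478  0.0043] 0.68
side tamper_stand [ 3.718e-01 -4.147e-01 -1.000e-04] 0.93
top mark [ 0.4781 -0.0049  0.0856] 0.95
top post_top [0.4963 0.0089 0.1436] 0.86
top post_top [0.5061 0.0801 0.1152] 0.58
top canister [5.71e-01 6.56e-02 1.00e-04] 0.6
top canister [ 0.4773 -0.0033  0.0828] 0.54
top lid_tab [0.5051 0.08   0.1188] 0.57
top jug [ 0.5374 -0.3522 -0.0024] 0.93
top cup_a [0.6364 0.4789 0.0073] 0.87
top cup_a [0.5524 0.3875 0.0031] 0.65
top tamper_stand [ 3.773e-01 -4.168e-01 -4.000e-04] 0.6
[257 184]
[269 203]
```

View pics/both7.png

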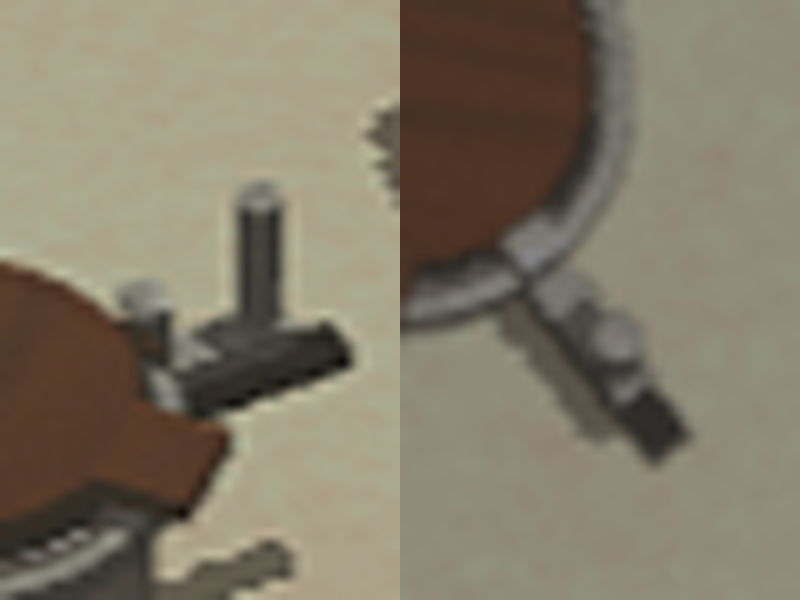

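In the side crop the post is at (260,192), with the tongue visible under the arm. In the top crop the arm end at (630,385) lies over the tongue end at (660,435), but a dark strip along its lower left hints it's slightly short. I'll put a number on that per camera, so calibration offsets cancel.

```bash
cat > rel.py <<'E'
from tong import *
import sys
c0=np.array([.569,.0648]);S=8
def ang(P): d=P[:2]-c0;return np.degrees(np.arctan2(d[1],d[0]))%360,np.hypot(*d)
def run(tag,post):
  for cam in("side","top"):
    print(cam,"post ang,r",np.round(ang(atz(cam,post[cam],.144)),4))
    im=cv2.imread(f"pics/{cam}_{tag}.png").max(2).astype(float)
    # outer tongue (107..122 mm): best model angle against grey level, bright ring around minus dark inside
    u=px(cam,[.475,-.006,.08]).astype(int);o=u-25
    g=cv2.resize(im[o[1]:o[1]+50,o[0]:o[0]+50],(400,400),interpolation=cv2.INTER_CUBIC)
    best=[]
    for a in np.arange(213,222,.1):
        f=lambda z0,z1,r0,r1,k:hull(cam,box(c0,np.radians(a),r0,r1,z0,z1,k),S,o)
        A=np.zeros(g.shape,np.uint8);cv2.fillConvexPoly(A,f(.072,.080,.110,.120,.006),1)
        B=np.zeros(g.shape,np.uint8)
        cv2.fillConvexPoly(B,f(.072,.080,.110,.120,.010),1);C=np.zeros(g.shape,np.uint8);cv2.fillConvexPoly(C,f(.072,.080,.110,.120,.0075),1)
        best.append((g[A>0].mean()-g[(B>0)&(C==0)].mean(),a))
    s=sorted(best)[:5];print(cam,"tongue ang",np.mean([x[1] for x in s]).round(2),s[0])
    # same score for arm end? print arm-edge overlay
    vis=cv2.resize(cv2.imread(f"pics/{cam}_{tag}.png")[o[1]-10:o[1]+40,o[0]-10:o[0]+40],(400,400),interpolation=cv2.INTER_CUBIC)
    t=np.radians(np.mean([x[1] for x in s]))
    for bx,col in((box(c0,t,.06,.122,.0799,.080),(0,0,255)),(box(c0,t,.061,.105,.0959,.096),(0,255,0)),(box(c0,t,.088,.102,.1439,.144),(255,255,0))):
        cv2.polylines(vis,[hull(cam,bx,S,o-10)],True,col,1)
    cv2.imwrite(f"pics/o_{cam}.png",vis)
  cv2.imwrite(f"pics/o_{tag}.png",np.hstack([cv2.imread("pics/o_side.png"),cv2.imread("pics/o_top.png")]))
if __name__=="__main__":
    run("full7",{"side":(262.5,172.7),"top":(270.2,206.5)})
E
python3 rel.py
```

```text
side post ang,r [2.179454e+02 9.270000e-02]
side tongue ang 216.54 (np.float64(-89.16075207053379), np.float64(216.5999999999998))
top post ang,r [2.174352e+02 9.240000e-02]
top tongue ang 217.2 (np.float64(-67.83170622073374), np.float64(217.29999999999976))
```

View pics/o_full7.png

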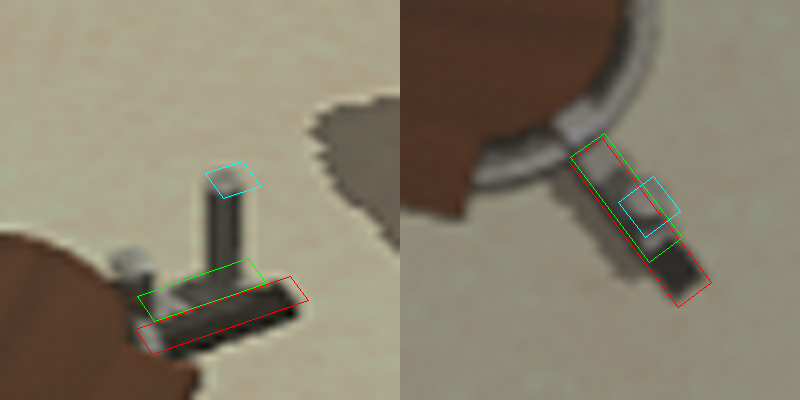

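```bash
cat > fit2.py <<'E'
from tong import *
c=np.array([.571,.0662]);S=8
def ang(P): d=P[:2]-c;return np.degrees(np.arctan2(d[1],d[0]))%360,np.hypot(*d)
post={"side":(262.5,172.7),"top":(270.2,206.5)}
for cam in("side","top"):
    im=cv2.resize(cv2.imread(f"pics/{cam}0.png"),(512,384),interpolation=cv2.INTER_AREA).max(2).astype(np.float32)
    o=px(cam,[.489,.006,.08]).astype(int)-30
    g=cv2.resize(im[o[1]:o[1]+60,o[0]:o[0]+60],(480,480),interpolation=cv2.INTER_CUBIC)
    roi=np.zeros((480,480),np.uint8);cv2.fillConvexPoly(roi,hull(cam,box(c,np.radians(217),.088,.135,.066,.086,.018),S,o),1)
    for thr in(70,80,90):
        m=(g<thr).astype(np.uint8)&roi
        def cost(x):
            h=np.zeros_like(m);cc=c+x[1]*np.array([-.8,-.6]);cv2.fillConvexPoly(h,hull(cam,box(cc,np.radians(x[0]),.06,.122,.072,.080),S,o),1);h&=roi
            return -float((h&m).sum())/max((h|m).sum(),1)
        r=differential_evolution(cost,[(212,222),(-.005,.005)],seed=1,maxiter=30,popsize=12)
        print(cam,thr,r.x.round(4),round(r.fun,3))
    print(cam,"post",np.round(ang(atz(cam,post[cam],.144)),4))
    # zoomed, contrast-stretched current view
    i=cv2.imread(f"pics/{cam}_full7.png");u=px(cam,[.49,.006,.09]).astype(int)
    z=cv2.resize(i[u[1]-18:u[1]+18,u[0]-18:u[0]+18],(396,396),interpolation=cv2.INTER_NEAREST)
    cv2.imwrite(f"pics/z_{cam}.png",cv2.convertScaleAbs(z,alpha=1.7,beta=-10))
cv2.imwrite("pics/z7.png",np.hstack([cv2.imread("pics/z_side.png"),cv2.imread("pics/z_top.png")]))
E
python3 fit2.py
```

```text
side 70 [ 2.159151e+02 -3.700000e-03] -0.762
side 80 [ 2.164071e+02 -3.200000e-03] -0.803
side 90 [ 2.157025e+02 -2.700000e-03] -0.844
side post [2.178696e+02 9.510000e-02]
top 70 [ 2.167548e+02 -2.900000e-03] -0.873
top 80 [ 2.166339e+02 -2.000000e-03] -0.907
top 90 [ 2.166952e+02 -1.700000e-03] -0.79
top post [2.173723e+02 9.480000e-02]
```

View pics/z7.png

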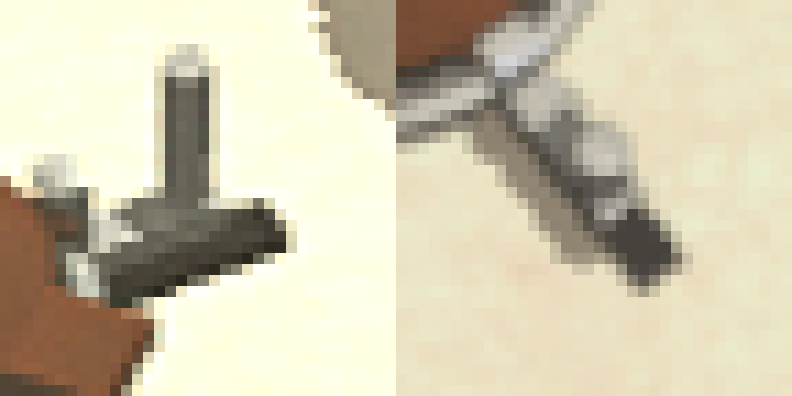

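In both views the arm lies over the tongue. The post is about 0.7° short of the mark by the top camera and 1.8° by the side camera, and the lid-tab direction gives about 0°. I'll regrasp and nudge about 0.9° clockwise.

```bash
python3 -c "
from h import *
state();to([.4932,.0061,.235],-52.6)"
```

```text
16.78 [ 0.3416 -0.2999  0.2342] [ 1.846  0.611 -1.809] [ 1.  -0.1  0.6] 0.0402
[[0.026, 0.619, -0.785], [-0.017, -0.785, -0.62], [-1.0, 0.029, -0.01]]
shift [-0.002  -0.1462 -0.3086] yaw now -51.7 turn x 0.9
```

arm_command --plan '[[[0, -0.006, -0.0125, 0, -0.3, -0.8, 0.04], [0, -0.0146, -0.031, 0.5, -0.3, -0.8, 0.04], [0, -0.0146, -0.031, 0.4, 0, 0, 0.04], [0, -0.0146, -0.031, 0, 0, 0, 0.04], [0, -0.0146, -0.031, 0, 0, 0, 0.04], [0, -0.0146, -0.031, 0, 0, 0, 0.04], [0, -0.0146, -0.031, 0, 0, 0, 0.04], [0, -0.0146, -0.031, 0, 0, 0, 0.04], [0, -0.0146, -0.031, 0, 0, 0, 0.04], [0, -0.008, -0.018, 0, 0, 0, 0.04], [0, -0.003, -0.008, 0, 0, 0, 0.04], [0, 0, 0, 0, 0, 0, 0.04], [0, 0, 0, 0, 0, 0, 0.04]]]'

```text
t: 17.87
tool_pos: [0.4941, -0.0088, 0.2341]
tool_rot: [1.85, 0.614, -1.849]
contact_force: [-0.1, -0.0, -0.1]
opening: 0.0403
```

```bash
python3 -c "
from h import *
state();to([.4932,.0061,.19],-52.6)"
```

```text
17.87 [ 0.4941 -0.0088  0.2341] [ 1.85   0.614 -1.849] [-0.1 -0.  -0.1] 0.0403
[[0.001, 0.601, -0.799], [-0.004, -0.799, -0.601], [-1.0, 0.004, 0.001]]
shift [ 0.044  -0.0126 -0.0083] yaw now -53.0 turn x -0.4
```

arm_command --plan '[[[0.012, -0.006, -0.004, 0, 0, 0, 0.04], [0.016, -0.0055, -0.0035, 0, 0, 0, 0.04], [0.01, -0.001, -0.001, 0, 0, 0, 0.04], [0.004, 0, 0, 0, 0, 0, 0.04], [0, 0, 0, 0, 0, 0, 0.04]]]'

```text
t: 18.28
tool_pos: [0.4918, 0.0024, 0.1884]
tool_rot: [1.853, 0.607, -1.854]
contact_force: [-0.5, -0.4, 0.4]
opening: 0.0401
```

```bash
python3 -c "
from h import *
state();to([.4932,.0061,.108],-52.6)"
```

```text
18.28 [0.4918 0.0024 0.1884] [ 1.853  0.607 -1.854] [-0.5 -0.4  0.4] 0.0401
[[0.001, 0.595, -0.804], [-0.005, -0.804, -0.595], [-1.0, 0.005, 0.002]]
shift [ 0.0804 -0.0026 -0.0035] yaw now -53.5 turn x -0.9
```

arm_command --plan '[[[0.008, -0.0025, -0.0035, 0, 0, 0, 0.04], [0.012, 0, 0, 0, 0, 0, 0.04], [0.012, 0, 0, 0, 0, 0, 0.04], [0.012, 0, 0, 0, 0, 0, 0.04], [0.012, 0, 0, 0, 0, 0, 0.04], [0.01, 0, 0, 0, 0, 0, 0.04], [0.005, 0, 0, 0, 0, 0, 0.04], [0.002, 0, 0, 0, 0, 0, 0.04], [0, 0, 0, 0, 0, 0, 0.04]]]'

```text
t: 19.03
tool_pos: [0.4927, 0.0045, 0.1073]
tool_rot: [1.854, 0.604, -1.857]
contact_force: [0.3, -0.1, 0.4]
opening: 0.0397
```

```bash
python3 -c "
from h import *
col();to([.4925,.0073,.108],-53.1)"
```

```text
19.03 [0.4927 0.0045 0.1073] [ 1.854  0.604 -1.857] [ 0.3 -0.1  0.4] 0.0397
[[0.0, 0.593, -0.806], [-0.006, -0.806, -0.593], [-1.0, 0.005, 0.003]]
radius 0.0973 ang 218.33 toolyaw+270 216.34 radial dir in tool [0.003 0.035 0.999]
shift [-0.0007 -0.0024 -0.0015] yaw now -53.7 turn x -0.6
```

arm_command --plan '[[[0, -0.0024, -0.0015, -0.5, 0, 0, 0.04], [0, 0, 0, 0, 0, 0, 0.04], [0, 0, 0, 0, 0, 0, 0.04]]]'

```text
t: 19.28
tool_pos: [0.4932, 0.0075, 0.1082]
tool_rot: [1.85, 0.611, -1.849]
contact_force: [0.7, -0.5, -0.8]
opening: 0.0398
```

```bash
python3 -c "
from h import *
col();to([.4925,.0073,.108],-53.1)"
```

```text
19.28 [0.4932 0.0075 0.1082] [ 1.85   0.611 -1.849] [ 0.7 -0.5 -0.8] 0.0398
[[0.002, 0.6, -0.8], [-0.006, -0.8, -0.6], [-1.0, 0.006, 0.002]]
radius 0.095 ang 217.13 toolyaw+270 216.89 radial dir in tool [0.002 0.004 1.   ]
shift [ 0.0002 -0.0003  0.0007] yaw now -53.1 turn x -0.0
```

Good, within 0.3 mm. I'll close, hold and check.

arm_command --plan '[[[0, -0.0003, 0.0005, 0, 0, 0, 0.03], [0, 0, 0, 0, 0, 0, 0.02], [0, 0, 0, 0, 0, 0, 0.01], [0, 0, 0, 0, 0, 0, 0.008], [0, 0, 0, 0, 0, 0, 0.008], [0, 0, 0, 0, 0, 0, 0.008]]]' --squeeze 30

```text
t: 19.78
tool_pos: [0.4937, 0.0074, 0.11]
tool_rot: [1.852, 0.61, -1.846]
contact_force: [0.4, -0.7, -0.9]
opening: 0.0136
```

```bash
python3 -c "
from h import *
col()"
```

```text
19.78 [0.4937 0.0074 0.11  ] [ 1.852  0.61  -1.846] [ 0.4 -0.7 -0.9] 0.0136
[[0.005, 0.6, -0.8], [-0.006, -0.8, -0.6], [-1.0, 0.008, -0.001]]
radius 0.0947 ang 217.34 toolyaw+270 216.88 radial dir in tool [-0.001  0.008  1.   ]
```

arm_command --plan '[[[0, -0.0008, 0, 0, 0, 0, 0.008], [0, -0.0002, 0, 0, 0, 0, 0.008]]]'

```text
t: 19.95
tool_pos: [0.4933, 0.0079, 0.11]
tool_rot: [1.853, 0.608, -1.846]
contact_force: [1.1, -1.0, -1.0]
opening: 0.013
```

```bash
python3 -c "
from h import *
col()"
```

```text
19.95 [0.4933 0.0079 0.11  ] [ 1.853  0.608 -1.846] [ 1.1 -1.  -1. ] 0.013
[[0.006, 0.6, -0.8], [-0.006, -0.8, -0.6], [-1.0, 0.009, -0.001]]
radius 0.0947 ang 216.96 toolyaw+270 216.85 radial dir in tool [-0.001  0.002  1.   ]
```

216.96° is the target. Release, rise, and retreat for the last look.

arm_command --plan '[[[0, 0, 0, 0, 0, 0, 0.02], [0, 0, 0, 0, 0, 0, 0.04], [0, 0, 0, 0, 0, 0, 0.04], [0, 0, 0, 0, 0, 0, 0.04], [-0.015, 0, 0, 0, 0, 0, 0.04], [-0.025, 0, 0, 0, 0, 0, 0.04], [-0.03, 0, 0, 0, 0, 0, 0.04], [-0.03, 0, 0, 0, 0, 0, 0.04], [-0.01, 0.0155, 0.0335, 0, 0, 0, 0.04], [0, 0.0155, 0.0335, 0, 0, 0, 0.04], [0, 0.0155, 0.0335, 0, 0, 0, 0.04], [0, 0.0155, 0.0335, 0, 0, 0, 0.04], [0, 0.0155, 0.0335, 0, 0, 0, 0.04], [0, 0.0155, 0.0335, 0, 0, 0, 0.04], [0, 0.0155, 0.0335, 0, 0, 0, 0.04], [0, 0.0155, 0.0335, 0, 0, 0, 0.04], [0, 0.0155, 0.0335, 0, 0, 0, 0.04], [0, 0, 0, 0, 0, 0, 0.04], [0, 0, 0, 0, 0, 0, 0.04]]]'

```text
t: 21.53
tool_pos: [0.3293, -0.2961, 0.2312]
tool_rot: [1.847, 0.605, -1.835]
contact_force: [0.2, -0.2, 0.7]
opening: 0.0397
```

```bash
python3 -c "
from h import *
state()
a=get_image('side');b=get_image('top');marks(['post_top','lid_tab','jug','tamper_stand'])
L=[]
for n,i in(('side',a),('top',b)):
    u=px(n,[.49,.006,.09]).astype(int);print(u)
    z=cv2.resize(i[u[1]-18:u[1]+18,u[0]-18:u[0]+18,::-1],(396,396),interpolation=cv2.INTER_NEAREST)
    L.append(cv2.convertScaleAbs(z,alpha=1.7,beta=-10))
cv2.imwrite('pics/z8.png',np.hstack(L))
"
```

```text
21.53 [ 0.3293 -0.2961  0.2312] [ 1.847  0.605 -1.835] [ 0.2 -0.2  0.7] 0.0397
[[0.011, 0.606, -0.795], [-0.014, -0.795, -0.606], [-1.0, 0.018, -0.0]]
side post_top [0.4938 0.0044 0.1491] 0.62
side lid_tab [0.5054 0.0824 0.1161] 0.86
side jug [ 0.5359 -0.355  -0.0015] 0.96
side tamper_stand [ 0.3732 -0.4164  0.002 ] 0.79
side tamper_stand [0.6417 0.0519 0.1014] 0.6
top post_top [0.4956 0.0079 0.1447] 0.88
top lid_tab [0.5057 0.0792 0.118 ] 0.7
top jug [ 0.5394 -0.3537 -0.0029] 0.59
top tamper_stand [ 0.3768 -0.4135 -0.0018] 0.87
[264 186]
[270 211]
```

View pics/z8.png

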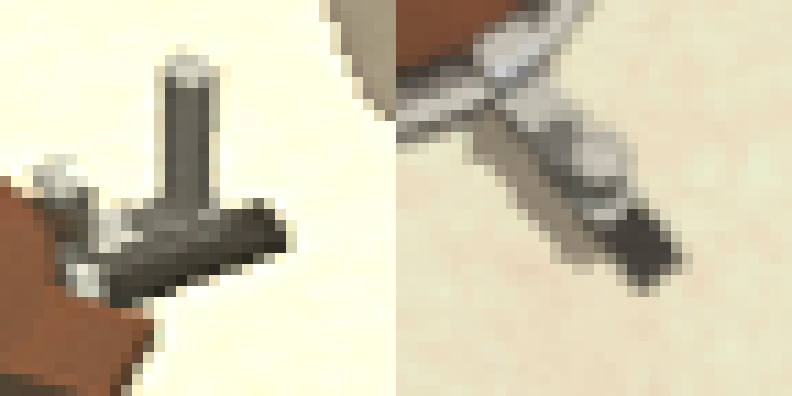

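The arm is now centred a little better on the tongue: in the top crop the dark strip at its lower left has thinned to about parallax width. The lid tab is still down. Handing in.

```bash
python3 -c "
from h import *
finish_job()"
```

```text
the job is handed in; nothing more can be done
```

The canister is shut and locked as far as my checks show, and I handed the job in at about 21.5 s of the 51 s allowed; no verdict is reported.

- **Lid:** I pushed it down by its tab along its arc. The highest force I read was about 6 N, at the moment it shut. The fingertips were then at z 0.114 m, the height of the shut lid top, and the network's tab readings stayed at about that height afterwards.
- **Collar:** I turned it clockwise by the post about 62° and let go. A second, light grip turned it about 0.8° further. At the second release the post stood at 216.96° in the robot's frame, against an estimated 217° for the tongue. In the last pictures the arm lies over the tongue.
- **At the end:** The gripper is open and well clear of everything. In the last pictures the jug and tamper stand were within a few mm of where they started, inside the networks' noise. The cups were last checked after the first release and had not moved then.
- **Where the checks disagreed:** Before the 0.8° nudge, the top camera put the arm about 0.7° short of the mark, the side camera 1.5–2° short, and the lid-tab direction about 0°. I did not refit after the nudge, so the final angle is uncertain by about 1°.

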